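# Coffee pot off the hotplate

### The job

The coffee is brewed: take the coffee pot by its handle, lift it off the coffee maker's hotplate and draw it out from under the brewing head. Carry it upright and set it down gently, without dropping it, in the middle of the round pot stand, whose height you will have to feel for, and let go. Do not shove the coffee maker or the stand, and leave everything else on the counter alone.

Things in the scene. Friction and masses are not known exactly. Their poses are not given: they have to be found in the camera images.
- pot: Coffee pot, loose, 0.3 to 0.7 kg: bellied glass, base radius 50 mm, largest radius 58 mm (20 to 60 mm above base), flat black lid, 122 mm tall. Origin: centre of its underside; z up; its handle points along its own -x, at the start within 0.3 rad of the maker's front. The weight hangs about 95 ahead of the handle bar, so the pot sags a little nose-down in the grip: grip firmly, 80 N or more.
- pot_grip (a point): Centre of the pot's upright handle bar, 100 mm from the pot's axis, 65 mm above its underside; axes as the pot's. The black D-shaped handle lies in the pot's x-z plane: bar 16 x 16 mm, from 23 to 108 above the base; a 16 wide top arm at 98 to 112 and a 14 wide bottom arm at 24 to 36 join it to the pot. Gap between bar and belly: 34 mm.
- maker: Coffee maker, white plastic, fixed, C-shaped in profile. Origin: centre of its underside; front faces its own -x; z up. Foot 260 x 170 x 33 mm (x -130 to 130 mm); tower at the back, x 45 to 130 mm; its top at z = 312 mm.
- maker_plate (a point): Centre of the hotplate's face, 37 mm above the counter; axes as the maker's. A raised lip, inner radius 62, outer 67, top 5 mm above the face, surrounds the pot, which stands on the face: lift it above the lip before drawing it out to the front. Its lid then has 46 mm of headroom under the head.
- maker_head (a point): Middle of the front lower edge of the brewing head (170 mm wide), 205 mm above the counter and 100 mm in front of the hotplate's centre; axes as the maker's. The head reaches out over the handle bar, so a gripper cannot come from straight above: come in from the front and above, tilted about 40 degrees. The pot is clear of the head once drawn about 165 mm to the front.
- stand: Pot stand, fixed: round cork plate of radius 70 mm on a steel foot of radius 55 mm. Origin: centre of the foot's underside, on the counter; z up. The foot telescopes and is stiff: the plate's top is anywhere from 20 to 50 mm above the counter, differently each time and not reported, so lower the pot until it touches. It does not sink under less than 100 N.
- tile: Bystander, fixed: a square terracotta tile 110 x 110 x 8 mm with the mug on it. It and the stand swap places. Origin: centre of its underside.
- mug: Bystander, loose, on the tile: white mug, radius 38 mm, 85 mm tall, with a handle. Origin: centre of its underside.
- salt: Bystander, loose: steel salt shaker, radius 20 mm, 73 mm tall. Origin: centre of its underside.
- pepper: Bystander, loose: brown glass pepper shaker, radius 20 mm, 73 mm tall. Origin: centre of its underside.
- jar: Bystander, loose: white jar with wooden lid, radius 42 mm, 110 mm tall. Origin: centre of its underside.
- spoon: Bystander, loose: wooden spoon lying on the counter.
Not all that is in view belongs to the job. What is shaped like the stand but orange is not meant.

How it is judged:
By the outcome, as a careful person would: the job done as asked, in the order asked, and still so for the second after the job is handed in, with the robot touching nothing.
It also fails if it takes over 53 s, if anything falls off the work surface, if the arm or the gripper's body presses on something with over 40 N, if the wrist force passes 120 N, or if a joint passes its speed limit or range.

### The arm

A 7-joint arm with a two-finger parallel gripper is mounted at the origin on the work surface. World frame = base frame: x ahead of the robot, y to its left, z up, the work surface at z = 0. Lengths are in mm, angles in rad, forces in N, time in s.
With the tool pointing down it reaches from about 425 to 950 mm from the base axis. Payload 16.7 kg.
Tool frame: the origin (TCP) lies on the centre line of the jaws, within the pads' length; the fingertips stand 25 mm ahead of it and the grasp point (between the pads) lies 6 mm ahead of it; z points along the fingers, y is the line along which they close (so a half turn about z gives the same grasp; the last joint's range is limited). The gripper opens to 94 mm and grips with 3 to 60 N. Pads are 16 mm wide; open, the fingers measure 119 mm over their backs; the gripper's body (75 mm by 177 mm) begins 78 mm behind the grasp point.
Start: joints at [-0.149, 0.426, 0.074, 1.606, -0.034, 1.111, -0.067], TCP at [674.964, -0.019, 230.467] pointing down, gripper open.
Joint ranges: [-2.85, 2.85], [-0.5, 2.14], [-1.23, 1.37], [0.21, 2.46], [-1.02, 4.16], [0.16, 2.05], [-2.73, 2.73]. Speed limits (rad/s): [1.89, 1.89, 2.39, 2.39, 3.01, 3.01, 3.01].

### API

Orientations are given as a unit quaternion [w, x, y, z].
In Python, from workcell import status, grab_frame, workorder gives the robot as it stands. The module is installed in compiled form; this text tells all that it offers.
- The arm moves only by the tool arm_command, never from a script. Its arguments are lists of equal length, an entry for each row: "translation": the shift along the tool's x, y, z in units of 0.25 m (1.0 is 0.25 m), a list of three; "rotation": the turn, a rotation vector about the tool's x, y, z in units of pi/4 rad (1.0 is pi/4 rad), a list of three; "hand": the opening, from 0 (shut) to 1 (fully open). A call has 1 to 12 rows; each row is the pose to reach, as a shift and turn from the pose commanded when the call began, along the tool's axes at that moment; what a row does not reach only later rows make up. A row lasts 1/12 s, in which the tool goes at most 41.7 mm and 7.16 degrees, less where a joint would pass 70% of its speed; a pose out of reach is approached as far as the arm can. A call with a number of a shift or a turn outside -1 to 1 is refused whole. A call with a gripper value outside its range is refused whole. The fingers move at their own pace and stop on an object; "force" is the grip in N (left out, the last holds). Time passes only in rows, so rows that repeat a pose let the fingers close. It gives the time, the measured TCP pose, the force, the opening and the grip force at its end, in the units of the state.
- status.sense(): the state, without advancing time (a new reading comes with each control period).
- grab_frame(name): name is "scene" or "side" or "wrist"; returns a dict with "image" (400x640x3 uint8, red, green, blue), "range_z" (400x640 float32, mm along the optical axis (not along the pixel's ray), 0 where there is no reading), "fx", "fy", "cx", "cy" (pixels), "cam_to_world" (4x4, takes a point from camera to world coordinates). Camera axes: x right, y down, z forward; pixel columns grow to the right and rows downward; lengths in mm; the calibration is good to about 2 mm. A picture is of the moment at which its call begins.
- workorder.hand_in(): hands the job in; it is judged then, once.
The state is a dict: "time_s": time; "qpos": joint angles; "joint_velocities": joint speeds; "effort": joint torques, N m; "ee_pos": TCP position; "eef_rot": TCP orientation; "wrist_force": force on the tool from outside, world axes, zero at the start; "torque": the same for the moment, N m; "width": finger opening in mm; "finger_force": force on a finger pad.
Only numpy, scipy, OpenCV 4.12 (cv2) and the standard library are available. Lean on these libraries where they do the work, as an engineer would, in place of code of your own. Each camera call takes 0.05 s, during which the arm holds its last target. There are 200 camera calls.

## Working session

There is one attempt and no reset: what is moved stays moved. The work goes in short steps, Python scripts to look and compute and a tool call to move; the robot and the scene stay as the last step left them, time stands still between calls to the robot, and variables do not carry over. Pictures are saved under pics/ and viewed, at most 10 in all, crops included, and the job is handed in when it is done.

Besides the shell and the picture viewer there is one more tool, called after ">>>" by a JSON object that holds its "op" and its "data", one argument or row to a line. arm_command: Moves the arm, as the interface text tells. Its arguments: {"type":"object","properties":{"translation":{"type":"array","items":{"type":"array","items":{"type":"number"}}},"rotation":{"type":"array","items":{"type":"array","items":{"type":"number"}}},"hand":{"type":"array","items":{"type":"number"}},"force":{"type":"number"}},"required":["translation","rotation","hand"]}

```bash
mkdir -p pics
cat > h.py <<'E'
import numpy as np, cv2
from scipy.spatial.transform import Rotation as R
from workcell import status, grab_frame, workorder
def grab(n):
    f=grab_frame(n); np.savez(f'{n}.npz',**{k:np.asarray(v) for k,v in f.items()}); return f
def load(n): return dict(np.load(f'{n}.npz'))
def cloud(f):
    z=f['range_z']; v,u=np.mgrid[:z.shape[0],:z.shape[1]]
    p=np.stack([(u-f['cx'])/f['fx']*z,(v-f['cy'])/f['fy']*z,z],-1)
    T=f['cam_to_world']; w=p@T[:3,:3].T+T[:3,3]; w[z==0]=np.nan; return w
def save(im,n): cv2.imwrite('pics/'+n,cv2.cvtColor(im,cv2.COLOR_RGB2BGR))
E
python3 - <<'E'
from h import *
print(status.sense())
a=grab('scene');b=grab('side');
for f in(a,b): print(f['cam_to_world'].round(2).tolist(),f['fx'],f['cx'],f['cy'])
save(a['image'],'scene.png');save(b['image'],'side.png')
E
```

```text
{'time_s': 0.0, 'qpos': array([-0.14950745,  0.42669408,  0.0738582 ,  1.60659341, -0.03408791,
        1.11082126, -0.0670911 ]), 'joint_velocities': array([ 0.00118194,  0.00137002, -0.0004434 , -0.00160427,  0.00098332,
        0.00028297, -0.00036998]), 'effort': array([-4.09355038e-03, -9.35844111e+01,  3.66462663e+00, -4.54201269e+01,
       -4.89189907e-02,  2.02478352e-02, -6.48899413e-05]), 'ee_pos': array([ 6.74593865e+02, -3.18159977e-02,  2.29807122e+02]), 'eef_rot': array([-4.06148558e-04,  7.07112363e-01,  7.07100920e-01, -4.79442620e-04]), 'wrist_force': array([-0.0738744 ,  0.50613441,  0.95879122]), 'torque': array([-0.04752747,  0.06975347, -0.04534476]), 'finger_force': 0.0, 'width': 94.23927229002342}
[[-0.08, 0.79, -0.61, 1203.36], [1.0, 0.05, -0.06, 155.43], [-0.01, -0.61, -0.79, 987.2], [0.0, 0.0, 0.0, 1.0]] 428.76737868808294 315.86793613874073 198.44950840014062
[[0.83, -0.29, 0.48, -2.97], [-0.56, -0.44, 0.7, -768.21], [0.01, -0.85, -0.53, 776.5], [0.0, 0.0, 0.0, 1.0]] 477.0734061958667 322.17651763070194 201.2417775782028
```

View pics/scene.png

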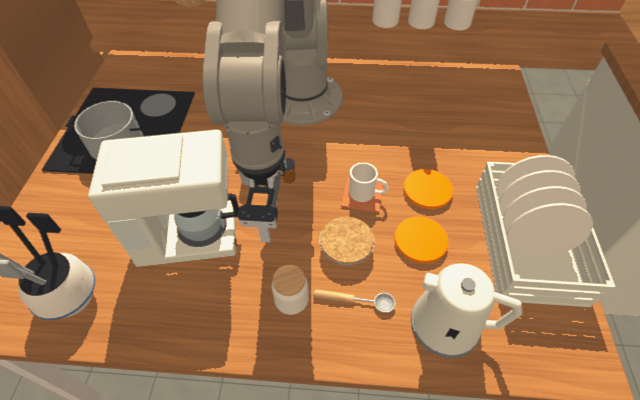

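View pics/side.png

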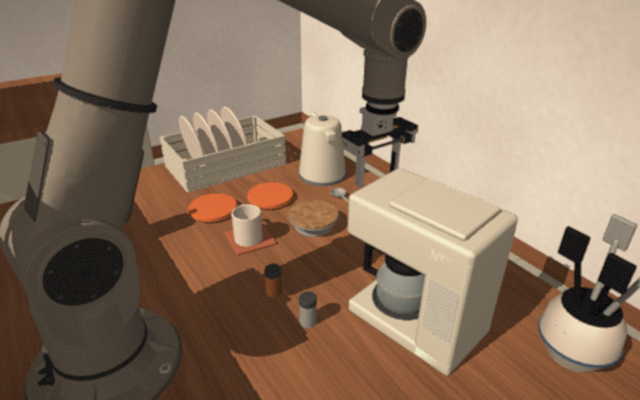

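The cork stand is at scene (347,240) and side (314,217). The two orange discs at scene (428,188) and (421,240) are decoys. The pot is under the head at scene (198,222), with its handle at (230,213), and the maker's front faces +y. Salt and pepper are on the maker's robot side, at side (308,310) and (273,280). The only other handled things are the kettle (455,310) and the mug (363,180).

Run:
```python
from h import *
out=[]
for n in('scene','side'):
    f=load(n);w=cloud(f);im=f['image'].astype(int)
    x,y,z=w[...,0],w[...,1],w[...,2]
    # maker top
    u0,u1,v0,v1={'scene':(80,235,120,270),'side':(340,525,160,370)}[n]
    m=np.zeros(z.shape,bool);m[v0:v1,u0:u1]=1
    t=m&(abs(z-312)<25)
    print(n,'maker top',cv2.minAreaRect(np.c_[x[t],y[t]].astype(np.float32)),np.median(z[t]))
    u,v={'scene':(347,240),'side':(314,217)}[n]
    m=np.zeros(z.shape,bool);m[v-28:v+28,u-35:u+35]=1
    hsv=cv2.cvtColor(f['image'],cv2.COLOR_RGB2HSV)
    s=m&(z>14)&(z<60)
    zz=z[s];print('stand z pct',np.percentile(zz,[5,25,50,75,95]))
    t=s&(abs(z-np.percentile(zz,70))<5);print('stand circ',cv2.minEnclosingCircle(np.c_[x[t],y[t]].astype(np.float32)),t.sum())
    for lab,(u,v) in {'scene':{'handle':(230,213),'glass':(198,225),'mug':(363,180),'jar':(290,280)},'side':{'handle':(369,262),'salt':(308,300),'pep':(273,273),'glass':(400,290),'mug':(247,215)}}[n].items():
        print(lab,w[v-1:v+2,u-1:u+2].reshape(-1,3)[4].round(1))
f=load('scene');g=load('side')
a=cv2.resize(f['image'][150:270,130:290],(800,600),interpolation=cv2.INTER_CUBIC)
b=cv2.resize(g['image'][220:340,320:480],(800,600),interpolation=cv2.INTER_CUBIC)
save(cv2.resize(np.vstack([a,b]),(400,600)),'junk.png');save(a,'c1.png');save(b,'c2.png')
```

```text
scene maker top ((597.1319580078125, -248.32803344726562), (173.6205291748047, 273.5002746582031), 12.224431037902832) 299.6944323920583
stand z pct [36.63153933 40.59759397 41.96696776 43.26822619 44.99515826]
stand circ ((606.456298828125, 175.28152465820312), 71.84751892089844) 1928
handle [ 567.  -133.4   69.6]
glass [ 637.6 -191.9  111.6]
mug [385.7 217.9  17.2]
jar [766.3  51.  105. ]
side maker top ((593.1367797851562, -254.1086883544922), (171.80059814453125, 274.2628479003906), 12.397430419921875) 299.4964388239528
stand z pct [16.64588025 38.89568037 41.25272554 42.56648806 44.16342328]
stand circ ((604.5997314453125, 172.22412109375), 72.10648345947266) 1112
handle [ 561.6 -126.2   87.7]
salt [ 389.1 -139.2   71.8]
pep [368.6 -25.   73.8]
glass [ 544.  -248.4  105. ]
mug [434.6 242.5  57.6]
```

View pics/c1.png

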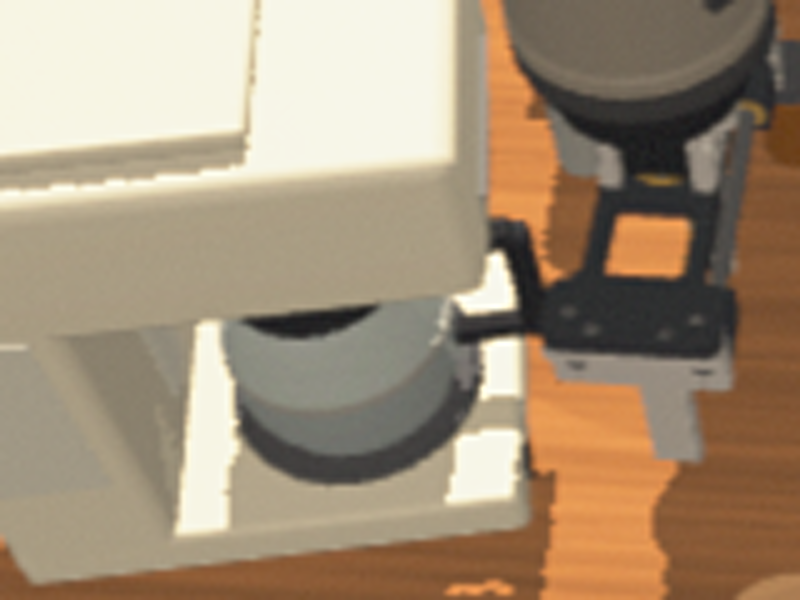

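View pics/c2.png

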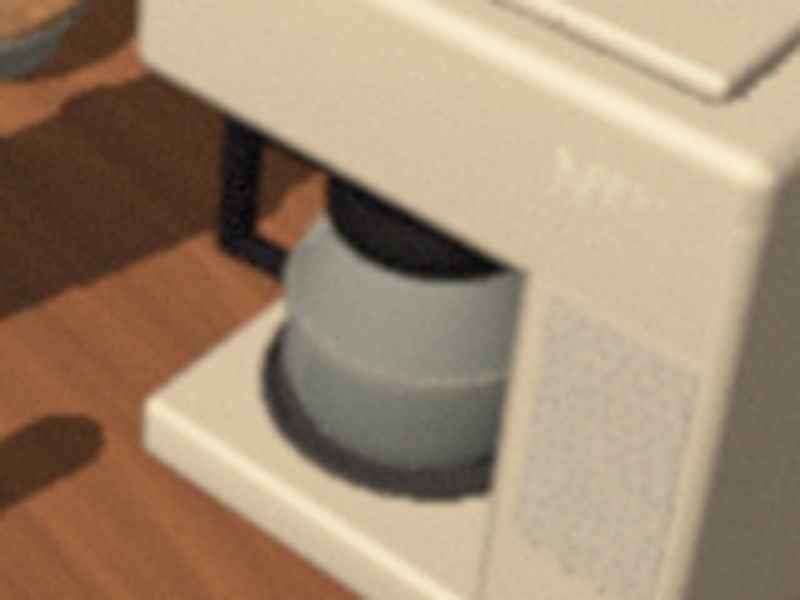

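The crops confirm the choice. The bar is upright at side px (368,244)–(367,268) and scene px (235,204), partly under the head's edge. The glass belly is visible in both views. Next I fit the pot axis and the bar.

Run:
```python
from h import *
from scipy.optimize import least_squares
P={}
for n in('scene','side'):
    f=load(n);w=cloud(f);im=f['image'].astype(int);hsv=cv2.cvtColor(f['image'],cv2.COLOR_RGB2HSV)
    x,y,z=np.moveaxis(w,-1,0)
    u0,u1,v0,v1={'scene':(175,226,208,246),'side':(376,425,262,316)}[n]
    m=np.zeros(z.shape,bool);m[v0:v1,u0:u1]=1
    g=m&(z>57)&(z<97)&(hsv[...,2]>70)&(hsv[...,0]>35)&(hsv[...,0]<125)
    p=np.c_[x[g],y[g]]
    r=least_squares(lambda c:np.hypot(p[:,0]-c[0],p[:,1]-c[1])-58,[590,-230],loss='soft_l1')
    print(n,'pot',r.x,len(p),np.abs(r.fun).mean().round(2)); P[n]=p
    u0,u1,v0,v1={'scene':(220,240,190,222),'side':(360,376,240,280)}[n]
    m=np.zeros(z.shape,bool);m[v0:v1,u0:u1]=1
    d=m&(hsv[...,2]<70)&(z>45)&(z<160)
    q=w[d];print('bar pts',len(q))
    for lo in range(45,160,12):
        s=q[(q[:,2]>=lo)&(q[:,2]<lo+12)]
        if len(s):print(lo,len(s),np.median(s,0).round(1),s.min(0).round(0),s.max(0).round(0))
p=np.vstack(list(P.values()))
r=least_squares(lambda c:np.hypot(p[:,0]-c[0],p[:,1]-c[1])-58,[590,-230],loss='soft_l1');print(r.x)
# maker front edge of foot & top face edges
for n in('scene','side'):
    w=cloud(load(n)).reshape(-1,3)
    t=w[(abs(w[:,2]-312)<6)&(w[:,0]>450)&(w[:,0]<760)&(w[:,1]<-60)&(w[:,1]>-450)]
    print(n,cv2.minAreaRect(t[:,:2].astype(np.float32)),len(t))
    t=w[(abs(w[:,2]-33)<6)&(w[:,0]>450)&(w[:,0]<720)&(w[:,1]<-60)&(w[:,1]>-300)]
    print('foot',cv2.minAreaRect(t[:,:2].astype(np.float32)),len(t))
```

```text
scene pot [ 587.64659479 -214.16661369] 125 0.75
bar pts 158
57 26 [ 575.3 -139.4   67.3] [ 566. -155.   61.] [ 581. -116.   69.]
69 39 [ 573.  -133.8   71.6] [ 566. -155.   69.] [ 580. -112.   80.]
81 15 [ 571.2 -114.6   87.3] [ 567. -122.   82.] [ 574. -109.   92.]
93 13 [ 570.6 -112.5   98. ] [ 564. -117.   94.] [ 573. -108.  103.]
105 13 [ 571.4 -112.8  110.9] [ 567. -117.  108.] [ 574. -108.  116.]
117 14 [ 570.3 -113.1  123.1] [ 566. -117.  118.] [ 574. -109.  127.]
129 17 [ 571.  -113.2  136.8] [ 567. -120.  129.] [ 573. -108.  141.]
141 21 [ 569.7 -117.4  144. ] [ 563. -125.  141.] [ 574. -108.  148.]
side pot [ 588.73462058 -216.47794636] 7 1.09
bar pts 245
57 28 [ 560.3 -131.4   65.9] [ 554. -148.   62.] [ 565. -119.   69.]
69 55 [ 561.8 -128.    72.6] [ 553. -149.   69.] [ 570. -118.   80.]
81 30 [ 558.1 -124.2   86. ] [ 554. -127.   82.] [ 570. -115.   92.]
93 40 [ 557.7 -124.8   99. ] [ 554. -130.   93.] [ 573. -114.  105.]
105 33 [ 557.2 -124.2  111.1] [ 554. -128.  106.] [ 571. -114.  117.]
117 32 [ 557.8 -124.8  122.9] [ 554. -128.  117.] [ 569. -115.  129.]
129 27 [ 557.2 -125.8  134.7] [ 552. -141.  129.] [ 563. -115.  140.]
[ 587.66954122 -214.29452338]
scene ((602.7384033203125, -276.1714782714844), (132.19920349121094, 160.5398712158203), 11.783998489379883) 3266
foot ((595.4004516601562, -222.97317504882812), (163.57501220703125, 190.24456787109375), 11.842395782470703) 1537
side ((599.583740234375, -279.2158203125), (132.9757843017578, 161.04360961914062), 11.30721378326416) 3380
foot ((547.31787109375, -218.63980102539062), (95.83819580078125, 158.54815673828125), 10.562874794006348) 1314
```

```bash
cat >> h.py <<'E'
def toolR(yaw,tilt):
    a=np.radians(yaw);t=np.radians(tilt)
    h=np.array([-np.sin(a),np.cos(a),0]);z=-np.sin(t)*h-np.cos(t)*np.array([0,0,1])
    y=np.array([np.cos(a),np.sin(a),0]);return np.c_[np.cross(y,z),y,z],h
def cur():
    s=status.sense();q=s['eef_rot'];return s,s['ee_pos'],R.from_quat([q[1],q[2],q[3],q[0]]).as_matrix()
def delta(grip,yaw,tilt,back=0):
    Rt,h=toolR(yaw,tilt);p=np.array(grip)-(6+back)*Rt[:,2];s,p0,R0=cur()
    print('TCP',p0.round(1),'->',p.round(1),'tr',(R0.T@(p-p0)/250).round(4),'rot',(R.from_matrix(R0.T@Rt).as_rotvec()/(np.pi/4)).round(4))
E
python3 - <<'E'
from h import *
delta([564.5,-118.5,102],13.6,40,110)
w=cloud(load('scene'))
for u,v in((455,290),(455,345),(290,270),(363,170),(428,188),(421,240)):print(u,v,w[v,u].round(0))
E
```

```text
TCP [674.6  -0.  229.9] -> [547.  -46.  190.9] tr [-0.184  -0.5104  0.1566] rot [-0.1069 -0.8847 -0.2894]
455 290 [809. 392. 196.]
455 345 [871. 418.  59.]
290 270 [743.  49. 109.]
363 170 [386. 215.  62.]
428 188 [403. 406.  17.]
421 240 [584. 372.  20.]
```

>>> {"op": "arm_command", "data": {
  "translation": [
    [-0.184,-0.51,0.157],
    [-0.184,-0.51,0.157],
    [-0.184,-0.51,0.157],
    [-0.184,-0.51,0.157],
    [-0.184,-0.51,0.157],
    [-0.184,-0.51,0.157],
    [-0.184,-0.51,0.157],
    [-0.184,-0.51,0.157],
    [-0.184,-0.51,0.157],
    [-0.184,-0.51,0.157],
    [-0.184,-0.51,0.157],
    [-0.184,-0.51,0.157]
  ],
  "rotation": [
    [-0.02,-0.15,-0.05],
    [-0.04,-0.3,-0.1],
    [-0.05,-0.45,-0.15],
    [-0.07,-0.6,-0.2],
    [-0.09,-0.75,-0.25],
    [-0.107,-0.885,-0.289],
    [-0.107,-0.885,-0.289],
    [-0.107,-0.885,-0.289],
    [-0.107,-0.885,-0.289],
    [-0.107,-0.885,-0.289],
    [-0.107,-0.885,-0.289],
    [-0.107,-0.885,-0.289]
  ],
  "hand": [1,1,1,1,1,1,1,1,1,1,1,1]
}}

```text
time_s: 1.1
ee_pos: [547.6, -47.0, 191.7]
eef_rot: [0.269, 0.582, 0.738, -0.211]
wrist_force: [0.3, 0.4, 0.5]
width: 93.8
finger_force: 0.0
```

Run:
```python
from h import *
s=status.sense();print(s['qpos'].round(2),s['wrist_force'].round(1))
f=grab('wrist');save(f['image'],'w1.png');print(f['fx'],f['cx'],f['cy'])
delta([564.5,-118.5,102],13.6,40,110)
```

```text
[-0.58  0.33  0.17  2.06  0.75  1.05 -0.67] [0.3 0.4 0.5]
291.7444149849761 320.52516911103953 199.03719984469043
TCP [547.6 -46.9 191.6] -> [547.  -46.  190.9] tr [ 0.0048 -0.0017 -0.0002] rot [ 0.0002 -0.0005 -0.0039]
```

View pics/w1.png

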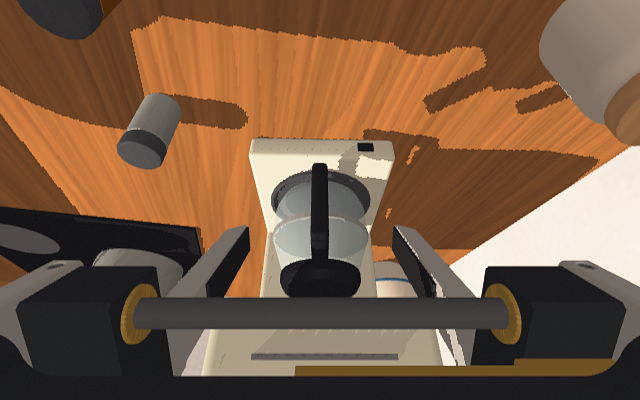

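The wrist view shows the handle bar at px (320,165)–(320,240), centred between the open fingers. The pot's lid is at (320,280), and salt is well away at (150,130). I check the bar's position in this third view.

Run:
```python
from h import *
f=load('wrist');w=cloud(f);v=cv2.cvtColor(f['image'],cv2.COLOR_RGB2HSV)[...,2]
m=np.zeros(v.shape,bool);m[160:262,306:334]=1
q=w[m&(v<60)]
for lo in range(50,160,10):
    s=q[(q[:,2]>=lo)&(q[:,2]<lo+10)&(q[:,1]>-135)]
    if len(s):print(lo,len(s),np.median(s,0).round(1),s.min(0).round(0),s.max(0).round(0))
for P in([588,-214,159],[564.5,-118.5,102]):
    T=np.linalg.inv(f['cam_to_world']);c=T[:3,:3]@P+T[:3,3];print(f['fx']*c[:2]/c[2]+[f['cx'],f['cy']])
lid=np.zeros(v.shape,bool);lid[258:297,275:365]=1
l=w[lid&(v<60)];l=l[(abs(l[:,2]-159)<6)];print('lid',cv2.minEnclosingCircle(l[:,:2].astype(np.float32)),np.median(l,0),len(l))
```

```text
60 78 [ 559.6 -108.4   66.3] [ 553. -112.   61.] [ 568. -106.   70.]
70 125 [ 559.5 -108.4   74.9] [ 553. -112.   70.] [ 568. -106.   80.]
80 127 [ 560.2 -108.2   85.1] [ 553. -112.   80.] [ 568. -106.   90.]
90 140 [ 559.4 -108.3   95.2] [ 553. -114.   90.] [ 568. -106.  100.]
100 149 [ 559.5 -108.4  105.2] [ 553. -114.  100.] [ 567. -106.  110.]
110 152 [ 559.5 -108.2  115.2] [ 553. -114.  110.] [ 567. -106.  120.]
120 161 [ 559.7 -108.4  125. ] [ 553. -113.  120.] [ 568. -106.  130.]
130 183 [ 559.5 -108.4  135.2] [ 553. -113.  130.] [ 568. -106.  140.]
140 405 [ 562.1 -116.9  146.2] [ 553. -135.  140.] [ 573. -106.  150.]
[322.27051865 292.91549898]
[321.64970873 201.14146451]
lid ((583.88916015625, -207.56036376953125), 42.240753173828125) [ 579.6350783  -192.16679547  159.13573533] 1545
```

Run:
```python
from h import *
delta([562.5,-117.5,102],13.6,40,0)
```

```text
TCP [547.6 -46.9 191.6] -> [ 561.6 -113.8  106.6] tr [ 0.009  -0.0086  0.4361] rot [ 0.0002 -0.0005 -0.0039]
```

>>> {"op": "arm_command", "data": {
  "translation": [
    [0.009,-0.009,0.06],
    [0.009,-0.009,0.12],
    [0.009,-0.009,0.18],
    [0.009,-0.009,0.24],
    [0.009,-0.009,0.29],
    [0.009,-0.009,0.34],
    [0.009,-0.009,0.38],
    [0.009,-0.009,0.41],
    [0.009,-0.009,0.436],
    [0.009,-0.009,0.436],
    [0.009,-0.009,0.436]
  ],
  "rotation": [
    [0,0,0],
    [0,0,0],
    [0,0,0],
    [0,0,0],
    [0,0,0],
    [0,0,0],
    [0,0,0],
    [0,0,0],
    [0,0,0],
    [0,0,0],
    [0,0,0]
  ],
  "hand": [1,1,1,1,1,1,1,1,1,1,1]
}}

```text
time_s: 2.07
ee_pos: [561.4, -113.0, 106.3]
eef_rot: [0.269, 0.581, 0.738, -0.211]
wrist_force: [0.1, -0.0, 0.3]
width: 94.0
finger_force: 0.0
```

Run:
```python
from h import *
f=grab('wrist');g=grab('side')
save(np.hstack([f['image'][100:400,120:520],cv2.resize(g['image'][200:320,320:480],(400,300))]),'w2.png')
delta([562.5,-117.5,102],13.6,40,0)
```

```text
TCP [ 561.7 -112.5  106.6] -> [ 561.6 -113.8  106.6] tr [-0.0035 -0.0014  0.003 ] rot [ 0.0018  0.0002 -0.0013]
```

View pics/w2.png

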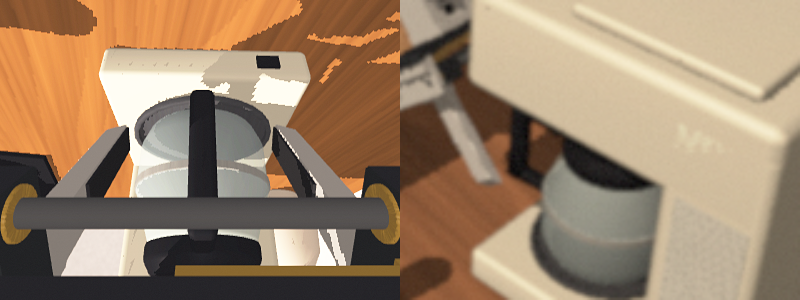

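The bar stands centred between the fingers, at px (202,160) in the left half of the picture, and nothing is touching. I close now. The text asks for 80 N but limits the gripper to 60 N, so I use 60 N.

>>> {"op": "arm_command", "data": {
  "translation": [
    [0,0,0.004],
    [0,0,0.004],
    [0,0,0.004],
    [0,0,0.004],
    [0,0,0.004],
    [0,0,0.004],
    [0,0,0.004],
    [0,0,0.004],
    [0,0,0.004],
    [0,0,0.004],
    [0,0,0.004],
    [0,0,0.004]
  ],
  "rotation": [
    [0,0,0],
    [0,0,0],
    [0,0,0],
    [0,0,0],
    [0,0,0],
    [0,0,0],
    [0,0,0],
    [0,0,0],
    [0,0,0],
    [0,0,0],
    [0,0,0],
    [0,0,0]
  ],
  "hand": [0,0,0,0,0,0,0,0,0,0,0,0],
  "force": 60
}}

```text
time_s: 3.17
ee_pos: [561.6, -113.6, 105.5]
eef_rot: [0.269, 0.581, 0.738, -0.211]
wrist_force: [-0.2, 0.2, -0.5]
width: 17.6
finger_force: 0.3
```

>>> {"op": "arm_command", "data": {
  "translation": [
    [0,0,0],
    [0,0,0],
    [0,0,0],
    [0,0,0],
    [0,0,0],
    [0,0,0]
  ],
  "rotation": [
    [0,0,0],
    [0,0,0],
    [0,0,0],
    [0,0,0],
    [0,0,0],
    [0,0,0]
  ],
  "hand": [0,0,0,0,0,0],
  "force": 60
}}

```text
time_s: 3.67
ee_pos: [561.6, -113.5, 105.5]
eef_rot: [0.269, 0.581, 0.738, -0.211]
wrist_force: [2.1, 0.5, -0.4]
width: 15.7
finger_force: 60.0
```

Run:
```python
from h import *
s,p,M=cur();print('world z lift units per mm',(M.T@[0,0,1]/250).round(5)); print('h in tool per mm',(M.T@[-.201,.98,0]/250).round(5)); print(s['finger_force'],s['width'])
```

```text
world z lift units per mm [-2.57e-03  1.00e-05 -3.06e-03]
h in tool per mm [ 0.00306  0.00014 -0.00257]
59.998878836631775 15.709532637488332
```

>>> {"op": "arm_command", "data": {
  "translation": [
    [-0.005,0,-0.006],
    [-0.01,0,-0.012],
    [-0.015,0,-0.018],
    [-0.02,0,-0.024],
    [-0.026,0,-0.03],
    [-0.031,0,-0.037],
    [-0.037,0,-0.044],
    [-0.044,0,-0.052],
    [-0.05,0,-0.06],
    [-0.056,0,-0.067],
    [-0.062,0,-0.073],
    [-0.062,0,-0.073]
  ],
  "rotation": [
    [0,0,0],
    [0,0,0],
    [0,0,0],
    [0,0,0],
    [0,0,0],
    [0,0,0],
    [0,0,0],
    [0,0,0],
    [0,0,0],
    [0,0,0],
    [0,0,0],
    [0,0,0]
  ],
  "hand": [0,0,0,0,0,0,0,0,0,0,0,0],
  "force": 60
}}

```text
time_s: 4.67
ee_pos: [561.7, -113.8, 129.9]
eef_rot: [0.269, 0.581, 0.738, -0.211]
wrist_force: [0.2, 0.0, -5.6]
width: 15.8
finger_force: 60.0
```

Run:
```python
from h import *
f=grab('scene');g=grab('side')
save(np.hstack([cv2.resize(f['image'][150:270,130:290],(400,300)),cv2.resize(g['image'][200:320,320:480],(400,300))]),'l1.png')
```

```text
(no output)
```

View pics/l1.png

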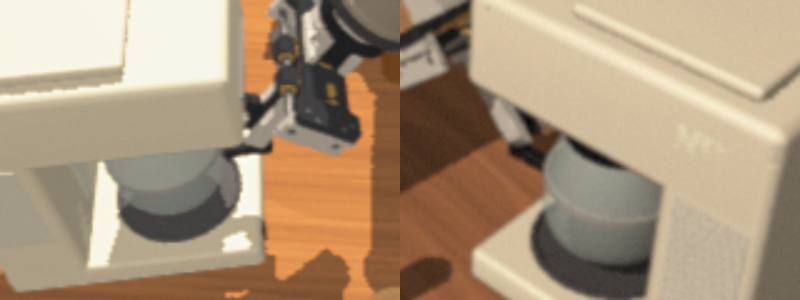

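The pot is lifted (about 0.57 kg) and its belly is clear of the lip, at px (575,215) in the right half of the picture. I measure the sag before drawing it out.

Run:
```python
from h import *
from scipy.optimize import least_squares
# fit pot tilt: belly cylinder r58 axis from glass points, both views
P=[]
for n,b in(('scene',(172,226,205,240)),('side',(376,425,255,306))):
    f=load(n);w=cloud(f);hsv=cv2.cvtColor(f['image'],cv2.COLOR_RGB2HSV)
    m=np.zeros(w.shape[:2],bool);m[b[2]:b[3],b[0]:b[1]]=1
    z=w[...,2];g=m&(z>58)&(z<125)&(hsv[...,2]>85)&(hsv[...,0]>35)&(hsv[...,0]<125)
    print(n,g.sum(),np.nanpercentile(z[g],[2,50,98]).round(1));P.append(w[g])
p=np.vstack(P)
h=np.array([-.235,.972,0]);s=np.array([.972,.235,0])
def res(x):
    pivot=np.array([562.5,-117.5,126]);a=x[0]  # nose-down angle about s
    d=p-pivot-[x[1]*s[0],x[1]*s[1],0]
    u=d@h;v=d[:,2];U=np.cos(a)*u-np.sin(a)*v;V=np.sin(a)*u+np.cos(a)*v
    zz=65+V; ok=(zz>22)&(zz<60)
    return np.where(ok,np.hypot(U+100+x[2],d@s)-58,0)
for a in (-.1,-.05,0,.05,.1,.15,.2):
    r=least_squares(lambda y:res([a,*y]),[0,0],loss='soft_l1');print(a,r.x.round(1),r.cost.round(1),(r.fun!=0).sum())
```

```text
scene 190 [ 63.4  89.5 123.7]
side 12 [ 79.3  89.8 101.4]
-0.1 [0.7 2.9] 83.2 166
-0.05 [0.9 1.4] 70.9 152
0 [ 1.  -0.2] 61.5 130
0.05 [ 0.8 -1.8] 59.8 112
0.1 [ 0.8 -3.4] 44.7 89
0.15 [ 0.9 -5.1] 33.5 61
0.2 [ 1.  -6.8] 29.8 43
```

>>> {"op": "arm_command", "data": {
  "translation": [
    [-0.005,0,-0.006],
    [-0.012,0,-0.014],
    [-0.01,0,-0.02],
    [-0.002,0.001,-0.029],
    [0.016,0.002,-0.044],
    [0.04,0.003,-0.064],
    [0.07,0.004,-0.09],
    [0.1,0.005,-0.115],
    [0.13,0.006,-0.14],
    [0.16,0.008,-0.165],
    [0.19,0.009,-0.19],
    [0.22,0.01,-0.216]
  ],
  "rotation": [
    [0,0,0],
    [0,0,0],
    [0,0,0],
    [0,0,0],
    [0,0,0],
    [0,0,0],
    [0,0,0],
    [0,0,0],
    [0,0,0],
    [0,0,0],
    [0,0,0],
    [0,0,0]
  ],
  "hand": [0,0,0,0,0,0,0,0,0,0,0,0],
  "force": 60
}}

```text
time_s: 5.77
ee_pos: [545.8, -37.3, 135.4]
eef_rot: [0.269, 0.581, 0.738, -0.211]
wrist_force: [-0.6, -0.1, -5.7]
width: 15.7
finger_force: 60.0
```

>>> {"op": "arm_command", "data": {
  "translation": [
    [0.03,0.001,-0.025],
    [0.06,0.003,-0.051],
    [0.09,0.004,-0.076],
    [0.12,0.005,-0.101],
    [0.15,0.007,-0.126],
    [0.18,0.008,-0.151],
    [0.21,0.01,-0.176],
    [0.24,0.011,-0.202],
    [0.27,0.012,-0.227],
    [0.3,0.014,-0.252],
    [0.325,0.015,-0.273],
    [0.34,0.016,-0.286]
  ],
  "rotation": [
    [0,0,0],
    [0,0,0],
    [0,0,0],
    [0,0,0],
    [0,0,0],
    [0,0,0],
    [0,0,0],
    [0,0,0],
    [0,0,0],
    [0,0,0],
    [0,0,0],
    [0,0,0]
  ],
  "hand": [0,0,0,0,0,0,0,0,0,0,0,0],
  "force": 60
}}

```text
time_s: 6.77
ee_pos: [523.6, 71.8, 135.5]
eef_rot: [0.269, 0.581, 0.738, -0.211]
wrist_force: [-0.4, 0.6, -4.3]
width: 15.6
finger_force: 60.0
```

Run:
```python
from h import *
s,p,M=cur();print(p,s['qpos'].round(2),s['wrist_force'])
f=grab('scene');g=grab('side')
save(np.vstack([f['image'][100:300,120:440],g['image'][150:350,220:540]]),'d1.png')
for n,fr in(('scene',f),('side',g)):
    w=cloud(fr);v=cv2.cvtColor(fr['image'],cv2.COLOR_RGB2HSV)[...,2]
    q=w[(v<60)&(w[...,2]>140)&(w[...,2]<215)&(np.hypot(w[...,0]-550,w[...,1]+28)<42)]
    print(n,len(q))
    if len(q)>30:
        A=np.c_[q[:,:2]-[550,-28],np.ones(len(q))]
        for _ in range(4):
            c=np.linalg.lstsq(A,q[:,2],rcond=None)[0];k=abs(A@c-q[:,2])<4;A,q=A[k],q[k]
        print('lid plane',c.round(3),len(q),'slope along h deg',np.degrees(np.arctan(c[:2]@[-.235,.972])),'side',np.degrees(np.arctan(c[:2]@[.972,.235])))
```

```text
[523.62345403  71.84348312 135.46332347] [-0.73  0.45  0.09  2.03  0.68  1.09 -0.86] [-0.44293495  0.64553061 -4.33640485]
scene 88
lid plane [ 7.00000e-03 -3.00000e-03  1.83425e+02] 80 slope along h deg -0.248163471926714 side 0.3696564289112321
side 380
lid plane [ 1.00000e-02 -2.00000e-03  1.86151e+02] 374 slope along h deg -0.21944201663050808 side 0.5186297634505331
```

View pics/d1.png

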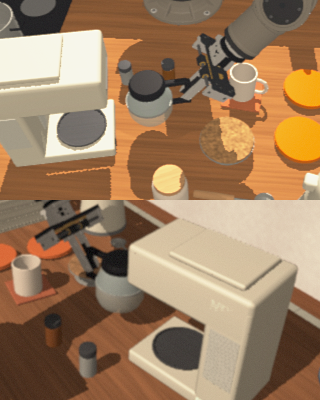

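The pot is drawn out clear of the head and hangs upright, with lid slope under 0.5°. It is at px (148,95) in the upper half of the picture and the cork stand is at (227,142). Now I measure the pot axis in the hand and the stand centre by the same cameras.

Run:
```python
from h import *
from scipy.optimize import least_squares
for n in('scene','side'):
    f=load(n);w=cloud(f);hsv=cv2.cvtColor(f['image'],cv2.COLOR_RGB2HSV)
    x,y,z=np.moveaxis(w,-1,0);rr=np.hypot(x-550,y+28)
    p=w[(z>88)&(z<126)&(rr<72)&(hsv[...,2]>60)];
    r=least_squares(lambda c:np.hypot(p[:,0]-c[0],p[:,1]-c[1])-58,[550,-28],loss='soft_l1');print(n,'belly',r.x.round(1),len(p),np.abs(r.fun).mean())
    q=w[(abs(z-184.5)<5)&(rr<60)&(hsv[...,2]<60)][:,:2];print('lid',[np.round(a,1) for a in cv2.minEnclosingCircle(q.astype(np.float32))])
    s=np.hypot(x-605,y-174)<78
    t=w[s&(z>36)&(z<50)];d=t[:,:2]
    c=least_squares(lambda c:np.sort(np.hypot(d[:,0]-c[0],d[:,1]-c[1]))[-len(d)//12:]-70,[605,174]).x
    print('stand z',np.median(t[:,2]),'ctr',c.round(1),cv2.minEnclosingCircle(d.astype(np.float32)))
```

```text
scene belly [549.4 -28.6] 416 0.9715938042235381
lid [array([552.9, -27.2]), np.float64(43.3)]
stand z 42.1025008787131 ctr [605.6 175.8] ((607.4454956054688, 174.5439453125), 71.25489044189453)
side belly [549.2 -29.5] 630 1.1919137850666452
lid [array([540.2, -27.4]), np.float64(45.3)]
stand z 41.695928820837935 ctr [603.3 173.4] ((600.3316040039062, 174.79391479492188), 71.52686309814453)
```

Run:
```python
from h import *
s,p,M=cur();print((M.T@[55.7,203.5,0]/250).round(4),(M.T@[0,0,-1]/250).round(5))
```

```text
[ 0.566   0.4087 -0.4742] [ 2.57e-03 -1.00e-05  3.06e-03]
```

>>> {"op": "arm_command", "data": {
  "translation": [
    [0.008,0.006,-0.007],
    [0.023,0.017,-0.019],
    [0.045,0.033,-0.038],
    [0.074,0.053,-0.062],
    [0.102,0.074,-0.085],
    [0.13,0.094,-0.109],
    [0.159,0.115,-0.133],
    [0.187,0.135,-0.157],
    [0.215,0.155,-0.18],
    [0.243,0.175,-0.204],
    [0.272,0.196,-0.228],
    [0.3,0.217,-0.251]
  ],
  "rotation": [
    [0,0,0],
    [0,0,0],
    [0,0,0],
    [0,0,0],
    [0,0,0],
    [0,0,0],
    [0,0,0],
    [0,0,0],
    [0,0,0],
    [0,0,0],
    [0,0,0],
    [0,0,0]
  ],
  "hand": [0,0,0,0,0,0,0,0,0,0,0,0],
  "force": 60
}}

```text
time_s: 7.87
ee_pos: [553.8, 179.4, 135.4]
eef_rot: [0.269, 0.581, 0.738, -0.211]
wrist_force: [0.8, -0.3, -4.5]
width: 15.5
finger_force: 60.0
```

>>> {"op": "arm_command", "data": {
  "translation": [
    [0.028,0.02,-0.023],
    [0.057,0.041,-0.047],
    [0.085,0.061,-0.071],
    [0.113,0.081,-0.094],
    [0.141,0.102,-0.118],
    [0.17,0.122,-0.142],
    [0.195,0.141,-0.164],
    [0.22,0.159,-0.184],
    [0.24,0.173,-0.201],
    [0.255,0.184,-0.214],
    [0.266,0.192,-0.223],
    [0.266,0.192,-0.223]
  ],
  "rotation": [
    [0,0,0],
    [0,0,0],
    [0,0,0],
    [0,0,0],
    [0,0,0],
    [0,0,0],
    [0,0,0],
    [0,0,0],
    [0,0,0],
    [0,0,0],
    [0,0,0],
    [0,0,0]
  ],
  "hand": [0,0,0,0,0,0,0,0,0,0,0,0],
  "force": 60
}}

```text
time_s: 8.87
ee_pos: [579.9, 274.7, 135.3]
eef_rot: [0.269, 0.581, 0.738, -0.211]
wrist_force: [-0.1, -0.0, -4.7]
width: 15.5
finger_force: 60.0
```

Run:
```python
from h import *
from scipy.optimize import least_squares
s,p,M=cur();print(p,s['qpos'].round(2),s['wrist_force'].round(2),s['torque'].round(2),s['width'])
f=grab('scene');g=grab('side')
save(np.vstack([f['image'][120:320,250:570],g['image'][120:320,170:490]]),'e1.png')
for n,fr in(('scene',f),('side',g)):
    w=cloud(fr);hsv=cv2.cvtColor(fr['image'],cv2.COLOR_RGB2HSV)
    x,y,z=np.moveaxis(w,-1,0);rr=np.hypot(x-605,y-174)
    p=w[(z>90)&(z<126)&(rr<72)&(hsv[...,2]>60)]
    r=least_squares(lambda c:np.hypot(p[:,0]-c[0],p[:,1]-c[1])-58,[605,174],loss='soft_l1');print(n,'belly',r.x.round(1),len(p),np.abs(r.fun).mean())
    q=w[(abs(z-184.5)<8)&(rr<40)&(hsv[...,2]<60)];c=np.linalg.lstsq(np.c_[q[:,:2]-[605,174],np.ones(len(q))],q[:,2],rcond=None)[0];print('lid',c.round(3),len(q))
```

```text
[579.87989017 274.65134274 135.2812853 ] [-0.86  0.67  0.03  1.62  0.56  1.33 -0.86] [-0.13 -0.03 -4.67] [ 1.88  0.51 -0.09] 15.458517330080614
scene belly [605.7 174.3] 414 1.1754229640019742
lid [-0.00000e+00  8.00000e-03  1.85832e+02] 713
side belly [605.3 171.6] 499 1.4457369405451477
lid [-2.00000e-03 -3.00000e-03  1.85578e+02] 313
```

View pics/e1.png

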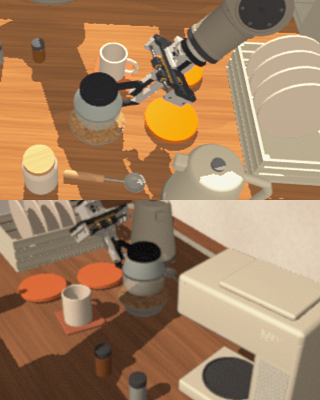

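The pot is over the cork stand, within about 2 mm of its centre and upright. The picture shows the pot at (98,95) in the upper half, with the cork rim showing evenly below it. I lower it gently, feeling for contact.

>>> {"op": "arm_command", "data": {
  "translation": [
    [0.004,0,0.005],
    [0.008,0,0.009],
    [0.012,0,0.014],
    [0.015,0,0.018],
    [0.019,0,0.023],
    [0.023,0,0.028],
    [0.027,0,0.032],
    [0.031,0,0.037],
    [0.035,0,0.041],
    [0.039,0,0.046],
    [0.042,0,0.05],
    [0.044,0,0.052]
  ],
  "rotation": [
    [0,0,0],
    [0,0,0],
    [0,0,0],
    [0,0,0],
    [0,0,0],
    [0,0,0],
    [0,0,0],
    [0,0,0],
    [0,0,0],
    [0,0,0],
    [0,0,0],
    [0,0,0]
  ],
  "hand": [0,0,0,0,0,0,0,0,0,0,0,0],
  "force": 60
}}

```text
time_s: 9.97
ee_pos: [579.8, 273.9, 118.2]
eef_rot: [0.269, 0.581, 0.738, -0.211]
wrist_force: [0.1, -0.4, -5.5]
width: 15.3
finger_force: 60.0
```

>>> {"op": "arm_command", "data": {
  "translation": [
    [0.001,0,0.0012],
    [0.002,0,0.0025],
    [0.003,0,0.0037],
    [0.004,0,0.005],
    [0.0052,0,0.0061],
    [0.0052,0,0.0061]
  ],
  "rotation": [
    [0,0,0],
    [0,0,0],
    [0,0,0],
    [0,0,0],
    [0,0,0],
    [0,0,0]
  ],
  "hand": [0,0,0,0,0,0],
  "force": 60
}}

```text
time_s: 10.47
ee_pos: [579.8, 273.9, 116.4]
eef_rot: [0.269, 0.581, 0.738, -0.211]
wrist_force: [-0.6, -0.1, -6.0]
width: 15.6
finger_force: 60.0
```

>>> {"op": "arm_command", "data": {
  "translation": [
    [0.0013,0,0.0015],
    [0.0026,0,0.0031],
    [0.0039,0,0.0046],
    [0.0052,0,0.0061],
    [0.0065,0,0.0077],
    [0.0065,0,0.0077]
  ],
  "rotation": [
    [0,0,0],
    [0,0,0],
    [0,0,0],
    [0,0,0],
    [0,0,0],
    [0,0,0]
  ],
  "hand": [0,0,0,0,0,0],
  "force": 60
}}

```text
time_s: 10.97
ee_pos: [579.8, 273.9, 113.8]
eef_rot: [0.269, 0.581, 0.738, -0.211]
wrist_force: [0.6, -0.3, -5.4]
width: 15.5
finger_force: 60.0
```

>>> {"op": "arm_command", "data": {
  "translation": [
    [0.0013,0,0.0015],
    [0.0026,0,0.0031],
    [0.0026,0,0.0031]
  ],
  "rotation": [
    [0,0,0],
    [0,0,0],
    [0,0,0]
  ],
  "hand": [0,0,0],
  "force": 60
}}

```text
time_s: 11.22
ee_pos: [579.9, 274.1, 113.1]
eef_rot: [0.269, 0.581, 0.738, -0.211]
wrist_force: [-0.4, 1.4, -2.3]
width: 15.9
finger_force: 60.0
```

>>> {"op": "arm_command", "data": {
  "translation": [
    [0.001,0,0.0012],
    [0.002,0,0.0024],
    [0.002,0,0.0024],
    [0.002,0,0.0024]
  ],
  "rotation": [
    [0,0,0],
    [0,0,0],
    [0,0,0],
    [0,0,0]
  ],
  "hand": [0,0,0,0],
  "force": 60
}}

```text
time_s: 11.55
ee_pos: [579.9, 274.1, 112.9]
eef_rot: [0.27, 0.581, 0.738, -0.211]
wrist_force: [-3.2, 3.0, 5.8]
width: 15.4
finger_force: 60.0
```

Contact is firm: the pot's weight has been taken up and there is about 6 N of press. I ease the grip, then open.

>>> {"op": "arm_command", "data": {
  "translation": [
    [0,0,0],
    [0,0,0],
    [0,0,0],
    [0,0,0]
  ],
  "rotation": [
    [0,0,0],
    [0,0,0],
    [0,0,0],
    [0,0,0]
  ],
  "hand": [0,0,0,0],
  "force": 5
}}

```text
time_s: 11.88
ee_pos: [580.0, 274.1, 112.8]
eef_rot: [0.27, 0.581, 0.738, -0.211]
wrist_force: [-1.5, 2.6, 5.0]
width: 16.3
finger_force: 5.0
```

>>> {"op": "arm_command", "data": {
  "translation": [
    [0,0,0],
    [0,0,0],
    [0,0,0],
    [0,0,0],
    [0,0,0],
    [0,0,0],
    [0,0,0],
    [0,0,0]
  ],
  "rotation": [
    [0,0,0],
    [0,0,0],
    [0,0,0],
    [0,0,0],
    [0,0,0],
    [0,0,0],
    [0,0,0],
    [0,0,0]
  ],
  "hand": [0.3,0.4,0.5,0.6,0.6,0.6,0.6,0.6]
}}

```text
time_s: 12.55
ee_pos: [579.8, 273.9, 112.1]
eef_rot: [0.269, 0.581, 0.738, -0.211]
wrist_force: [0.2, -0.5, -0.5]
width: 56.1
finger_force: 0.0
```

Released, with no force on the hand. I back out along the fingers.

>>> {"op": "arm_command", "data": {
  "translation": [
    [0,0,-0.02],
    [0,0,-0.05],
    [0,0,-0.1],
    [0,0,-0.15],
    [0,0,-0.2],
    [0,0,-0.26],
    [0,0,-0.32],
    [0,0,-0.38],
    [0,0,-0.44],
    [0,0,-0.48],
    [0,0,-0.5],
    [0,0,-0.5]
  ],
  "rotation": [
    [0,0,0],
    [0,0,0],
    [0,0,0],
    [0,0,0],
    [0,0,0],
    [0,0,0],
    [0,0,0],
    [0,0,0],
    [0,0,0],
    [0,0,0],
    [0,0,0],
    [0,0,0]
  ],
  "hand": [0.6,0.6,0.6,0.6,0.6,0.6,0.6,0.6,0.6,0.6,0.6,0.6]
}}

```text
time_s: 13.55
ee_pos: [560.6, 353.4, 208.8]
eef_rot: [0.269, 0.581, 0.739, -0.21]
wrist_force: [0.6, -0.4, 0.2]
width: 56.4
finger_force: 0.0
```

Run:
```python
from h import *
from scipy.optimize import least_squares
s,p,M=cur();print(p,s['wrist_force'].round(2),s['joint_velocities'].round(3))
f=grab('scene');g=grab('side')
save(np.vstack([f['image'][100:300,200:600],g['image'][100:300,170:570]]),'e2.png')
for n,fr in(('scene',f),('side',g)):
    w=cloud(fr);hsv=cv2.cvtColor(fr['image'],cv2.COLOR_RGB2HSV)
    x,y,z=np.moveaxis(w,-1,0);rr=np.hypot(x-605,y-174)
    p=w[(z>68)&(z<104)&(rr<72)&(hsv[...,2]>60)]
    r=least_squares(lambda c:np.hypot(p[:,0]-c[0],p[:,1]-c[1])-58,[605,174],loss='soft_l1');print(n,'belly',r.x.round(1),len(p))
    q=w[(abs(z-165)<9)&(rr<38)&(hsv[...,2]<60)];c=np.linalg.lstsq(np.c_[q[:,:2]-[605,174],np.ones(len(q))],q[:,2],rcond=None)[0];print('lid',c.round(3),len(q))
```

```text
[560.6443736  353.35915874 208.76548937] [ 0.57 -0.38  0.16] [ 0.012  0.011  0.009  0.032  0.005 -0.023 -0.004]
scene belly [605.7 173.3] 386
lid [-1.00000e-03 -1.00000e-03  1.64165e+02] 618
side belly [605.4 171.5] 491
lid [1.00000e-03 4.00000e-03 1.63765e+02] 289
```

View pics/e2.png

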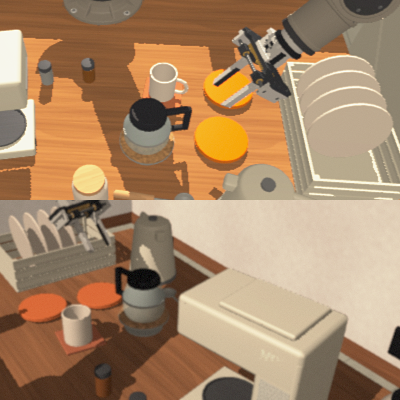

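The pot stands level in the middle of the cork stand at (148,125) in the upper half of the picture. The gripper is clear and the other things are undisturbed.

```bash
python3 -c "
from workcell import workorder
print(workorder.hand_in())"
```

```text
the job is handed in; nothing more can be done
None
```

The coffee pot stands upright on the cork pot stand, within about 3 mm of its middle, and the gripper has let go and is clear; I handed the job in at about 14 s of the 53 s, held at 60 N (the gripper's limit) instead of the 80 N the task asked for.

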